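Put the endoscopy light source's battery on charge

ROBOT

A 6-joint arm with a two-finger parallel gripper is mounted at the origin on the work surface. World frame = base frame: x ahead of the robot, y to its left, z up, the work surface at z = 0. Lengths are in m, angles in degrees, forces in N, time in s.
With the tool pointing down it reaches from about 0.375 to 0.9 m from the base axis. Payload 3.1 kg.
Tool frame: the origin (TCP) lies on the centre line of the jaws, within the pads' length; the fingertips stand 8 mm ahead of it and the grasp point (between the pads) lies 11 mm behind it; z points along the fingers, y is the line along which they close (so a half turn about z gives the same grasp; the last joint's range is limited). The gripper opens to 87 mm and grips with 3 to 60 N. Pads are 19 mm wide; open, the fingers measure 117 mm over their backs; the gripper's body (75 mm by 190 mm) begins 51 mm behind the grasp point.
Start: joints at [62.653, 30.224, 82.088, -0, 67.689, -10.227], TCP at [0.184, 0.597, 0.192] pointing down, gripper open.
Joint ranges: [-176.69, 176.69], [-43.24, 126.21], [12.49, 139.97], [-82, 262], [0, 151.66], [-163.58, 163.58]. Speed limits (degrees/s): [159.86, 159.86, 180, 180, 180, 180].

INTERFACE

Orientations are given as a 3x3 rotation matrix whose columns are the frame's x, y, z axes.
In Python, from rig import * gives the robot as it stands.
- The arm moves only by the tool step_arm, never from a script. Its argument "targets" is a list of rows, each a list of 5 numbers: the opening, from -1 (shut) to 1 (fully open), then the shift along the world's x, y, z normalised to -1 to 1, where 1 is 0.25 m, then the turn about the world's z normalised to -1 to 1, where 1 is 180 degrees. In form: [[fingers, x, y, z, turn], ...]. A call has 1 to 20 rows; each row is the pose to reach, as a shift and turn from the pose commanded when the call began, turning the shorter way round; what a row does not reach only later rows make up. A row lasts 1/10 s, in which the tool goes at most 50 mm and 8.59 degrees, less where a joint would pass 70% of its speed; a pose out of reach is approached as far as the arm can. A call with a number of a shift or a turn outside -1 to 1 is refused whole. A call with a gripper value outside its range is refused whole. The fingers move at their own pace and stop on an object; the grip force is fixed at half the most. Time passes only in rows, so rows that repeat a pose let the fingers close. It gives the time, the measured TCP pose, the force, the opening and the grip force at its end, in the units of the state.
- read_state(): the state, without advancing time (a new reading comes with each control period).
- capture(name): name is "side" or "top" or "wrist"; returns a dict with "color" (384x512x3 uint8, red, green, blue), "mtx" (3x3 intrinsics, pixels), "pose" (4x4, takes a point from camera to world coordinates). Camera axes: x right, y down, z forward; pixel columns grow to the right and rows downward; lengths in m; the calibration is good to about 2 mm. A picture is of the moment at which its call begins. There is no depth.
- hand_in(): hands the job in; it is judged then, once.
The state is a dict: "time_s": time; "joint_positions": joint angles; "qvel": joint speeds; "tau": joint torques, N m; "position": TCP position; "tcp_rot": TCP orientation; "force": force on the tool from outside, world axes, zero at the start; "moment": the same for the moment, N m; "opening": opening from 0.0 (shut) to 1.0 (fully open); "grasp_force": force on a finger pad.
Only numpy, scipy, OpenCV 4.12 (cv2) and the standard library are available. Lean on these libraries where they do the work, as an engineer would, in place of code of your own. Each camera call takes 0.05 s, during which the arm holds its last target. There are 200 camera calls.

TASK

Put the portable light source's battery on charge: push the ejector slide on its sloping deck away from the battery so that the pack springs up, then draw the pack out and lay it on its side in the charger's empty bay, its contact end towards the bay's contacts. Lower it all the way into the bay before you let go, let it lie flat and fully down, and do not disturb the pack already charging or the other things standing on the top.

Things in the scene. Friction and masses are not known exactly. Their poses are not given: they have to be found in the camera images.
- light_source: portable light source, fixed, left, ahead or right: white wedge 144 deep (x), 150 wide (y), 140 high; origin: centre of its underside. Its front faces its -x: 45 high at x -72; from that edge the deck rises at 45 degrees to z 140 at x +23, then a flat top with a carrying handle across it (x +50, up to z 170). A battery bay opens in the middle of the deck.
- bay_mouth (a point): centre of the bay's mouth on the deck's surface (light source frame -31, 0, 86). Axes: x up the slope, y as the light source's, z square out of the deck (45 degrees from vertical, leaning to the light source's front). The bay runs straight in along -z; mouth 27 (x) by 43 (y). Knobs and keys beside it stand up to 10 above the deck.
- ejector_slide (a joint): travel (m) of the flat steel slide on the deck, 22 wide, 4 thick, with an upright grey thumb lug: 0 at rest, grows as pushed up the slope (+x of bay_mouth), end stop 0.009. Its lower end hooks over the pack; past 0.005 it lets go. Push 5 to 12 N. It springs home when let go, but stays at about 0.005 while the ejected pack stands in the way.
- slide_face (a point): middle of the lug's lower face, the face to push; moves with the slide; at rest at x 44, z 11 in bay_mouth's axes; axes as bay_mouth. The lug is 12 (x) by 26 (y) and stands 4 to 18 above the deck. Between it and the pack's cap (cap edge at x +6 of bay_mouth) lie 38 mm of flat slide.
- pusher (a joint): travel (m) of the spring pusher under the pack, out along bay_mouth's z: 0 with the pack latched in, 0.038 when the pack is ejected. Once unlatched, the damped spring (about 6 N) lifts the pack in about half a second and keeps it up.
- pack: battery pack of the light source, black, about 170 g: 24 (x) by 40 (y) by 96 long (z). Origin: centre of the contact end (brass strips); z to the cap end. Full section for 90, then a 6 thick cap over x -12 to +6, leaving a ledge for the slide's hook. Grip it across the 40 mm (y), when ejected, e.g. 80 from the contact end.
- pack_contact (a point): centre of the pack's contact end (the pack's origin), axes as pack. At the start 90 inside the bay, axes parallel to bay_mouth's, only the cap 6 proud of the deck; ejected, the cap's top stands 44 proud and 52 are still inside.
- pack_cap (a point): on the pack's long axis, 90 mm from the contact end, axes as pack.
- charger: two-bay desk charger, fixed, left, ahead or right: base 140 (x -72 to +68) by 150 (y) by 16 high; origin: centre of its underside. Bays side by side at y +37.5 and -37.5. In each a pack lies along x, contact end to +x, 40 mm across y, 24 high, on a raised bed 30 wide, top at z 36 (so fingers can reach down beside it), x -70 to +38.
- free_bay (a point): contacts of the empty bay (charger y -37.5), on the white contact block's face: charger frame +38, -37.5, 48; block top z 60. Axes as the charger's. The pack's contact end comes here, its long axis at z 48. Guide cheeks at x +6 to +38, 46 apart, top z 54; lip 4 high on the bed at x -70 to -66: play 8 mm along x, 3 each side.
- charging_pack: a second pack just like pack (same origin and axes), lying in the charger's other bay (charger y +37.5), contact end to +x. Leave it where it is.
- instrument_tray: shallow steel tray 150 by 150 by 18 high, fixed, origin: centre of its underside. It may stand left, ahead or right.
- forceps: steel forceps, 110 long (x), 27 wide, 7 high, lying in the tray; origin at its middle, underside. A bystander: leave it where it is.
- laryngeal_mirror: laryngeal mirror on a rod, 127 long (x), lying in the tray; origin near its middle, underside. A bystander: leave it where it is.
- drop_bottle: small amber glass bottle, 40 across, 85 high, upright; origin: centre of its underside. A bystander: leave it where it is.
- rinse_bottle: amber glass bottle, 42 across, 115 high, upright; origin: centre of its underside. A bystander: leave it where it is.
- pump_bottle: white disinfectant bottle with pump head, 60 across, 183 high; its spout reaches 35 out along its -x at the top; origin: centre of its underside. A bystander: leave it where it is.
- swab_jar: glass jar with steel lid and knob, 72 across, 104 high; origin: centre of its underside. A bystander: leave it where it is.
- steel_dish: open steel dish 60 (x) by 120 (y) by 30 high, between the robot and the other things; origin: centre of its underside. A bystander: leave it where it is.

How it is judged:
By the outcome, as a careful person would: the job done as asked, in the order asked, and still so for the second after the job is handed in, with the robot touching nothing.
It also fails if it takes over 50 s, if anything falls off the work surface, if the arm or the gripper's body presses on something with over 40 N, if the wrist force passes 120 N, or if a joint passes its speed limit or range.

## Working session

There is one attempt and no reset: what is moved stays moved. The work goes in short steps, Python scripts to look and compute and a tool call to move; the robot and the scene stay as the last step left them, time stands still between calls to the robot, and variables do not carry over. Pictures are saved under pics/ and viewed, at most 10 in all, crops included, and the job is handed in when it is done.

Besides the shell and the picture viewer there is one more tool, called after "Call:" by a JSON object that holds its "fn" and its "kwargs", one argument or row to a line. step_arm: Moves the arm, as the interface text tells. Scaled input: -1 to 1 covers 0.25 m each way for a shift and 180 degrees each way for a turn. Its arguments: {"type":"object","properties":{"targets":{"type":"array","items":{"type":"array","items":{"type":"number"}}}},"required":["targets"]}

```bash
mkdir -p pics
python3 - <<'E'
from rig import *
import cv2,numpy as np
s=read_state();print(s)
for n in("top","side"):
    c=capture(n);cv2.imwrite(f"pics/{n}0.png",cv2.resize(c["color"][:,:,::-1],(800,600),interpolation=cv2.INTER_CUBIC));print(n,c["mtx"],c["pose"].round(4))
    np.savez(f"{n}0.npz",**c)
E
```

```text
{'time_s': 0.0, 'joint_positions': array([ 6.26518974e+01,  3.02786594e+01,  8.21552279e+01, -9.54269577e-04,
        6.76902815e+01, -1.02281310e+01]), 'qvel': array([-0.02058685, -0.02430199,  0.0300436 ,  0.02826043, -0.02093531,
        0.05778941]), 'tau': array([ 1.29413103e-03, -4.40036201e+01, -1.76591223e+01,  6.33790484e-02,
        5.81736490e-02, -1.62359333e-04]), 'position': array([0.18359858, 0.59659482, 0.19108144]), 'tcp_rot': array([[-9.55692148e-01,  2.94366362e-01, -9.81893756e-04],
       [ 2.94367767e-01,  9.55690266e-01, -1.93201257e-03],
       [ 3.69666793e-04, -2.13544712e-03, -9.99997652e-01]]), 'force': array([ 1.2514301 ,  0.43690458, -1.45584063]), 'moment': array([-0.08243385, -0.00331818,  0.00097749]), 'grasp_force': 0.0, 'opening': 0.9985774922485504}
top [[471.118733     0.         256.76199667]
 [  0.         471.118733   194.98089121]
 [  0.           0.           1.        ]] [[ 0.0477 -0.9762  0.2117  0.3308]
 [-0.9989 -0.0458  0.0141 -0.0482]
 [-0.0041 -0.2121 -0.9772  1.2137]
 [ 0.      0.      0.      1.    ]]
side [[389.91597437   0.         250.25442562]
 [  0.         389.91597437 199.47494942]
 [  0.           0.           1.        ]] [[ 0.9662 -0.1797  0.1849  0.3823]
 [-0.2577 -0.6898  0.6765 -0.7052]
 [ 0.0059 -0.7013 -0.7128  0.8174]
 [ 0.      0.      0.      1.    ]]
```

View pics/top0.png

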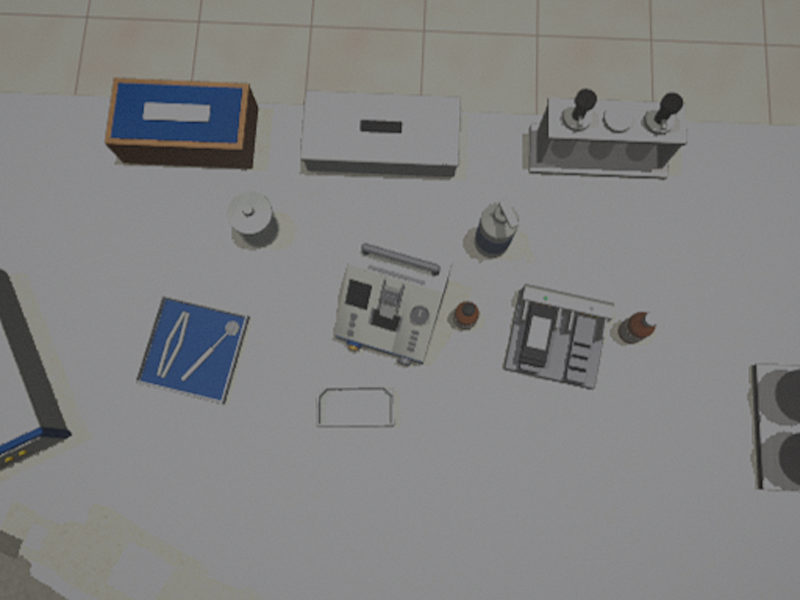

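View pics/side0.png

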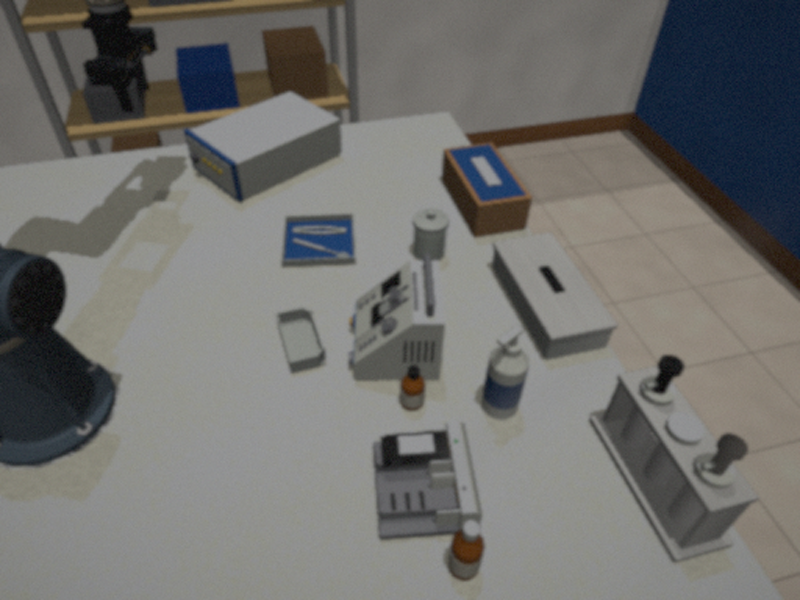

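```bash
cat > h.py <<'E'
import numpy as np,cv2
def ray(c,uv):
    K=c["mtx"];P=c["pose"];d=P[:3,:3]@np.linalg.solve(K,[uv[0],uv[1],1]);return P[:3,3],d
def atz(c,uv,z):
    o,d=ray(c,uv);return o+d*(z-o[2])/d[2]
def proj(c,X):
    P=c["pose"];X=np.atleast_2d(X);q=(X-P[:3,3])@P[:3,:3];q=q@c["mtx"].T;return q[:,:2]/q[:,2:]
def W(f,p):  # frame (x,y,yaw rad), local points -> world
    p=np.atleast_2d(np.array(p,float));c,s=np.cos(f[2]),np.sin(f[2])
    return np.c_[f[0]+c*p[:,0]-s*p[:,1],f[1]+s*p[:,0]+c*p[:,1],p[:,2]]
E
python3 - <<'E'
from h import *; from rig import *
t=dict(np.load("top0.npz"));s=dict(np.load("side0.npz"))
w=capture("wrist");P=w["pose"]; st=read_state()
print(w["mtx"],P.round(3)); R=st["tcp_rot"];print("cam in tcp",R.T@(P[:3,3]-st["position"]),(R.T@P[:3,:3]).round(2))
S=1.5625
for n,u,z in[("light front edge L",(336,345),.045),("light front R",(425,362),.045),("top L",(348,265),.14),("top R",(450,265),.14),("drop",(467,308),.085),("rinse",(640,318),.115),("pump",(500,212),.18),("ch frontL",(504,371),.016),("ch frontR",(596,388),.016),("dish",(356,407),.03),("swab",(250,212),.104)]:
    print(n,atz(t,np.array(u)/S,z).round(3))
def crop(c,x,y,w,h,k): return cv2.resize(c["color"][y:y+h,x:x+w,::-1],None,fx=k,fy=k,interpolation=cv2.INTER_CUBIC)
a=np.hstack([crop(t,206,150,88,88,4.5),crop(s,216,165,88,88,4.5)])
b=np.hstack([crop(t,316,176,88,88,4.5),crop(s,232,263,88,88,4.5)])
cv2.imwrite("pics/a.png",a);cv2.imwrite("pics/b.png",b)
E
```

```text
[[294.52933798   0.         256.01589681]
 [  0.         294.52933798 195.15797549]
 [  0.           0.           1.        ]] [[ 0.294  0.919  0.264  0.11 ]
 [ 0.956 -0.283 -0.082  0.62 ]
 [-0.001  0.276 -0.961  0.384]
 [ 0.     0.     0.     1.   ]]
cam in tcp [ 0.07682868  0.00024807 -0.19266069] [[ 0.   -0.96 -0.28]
 [ 1.   -0.    0.  ]
 [-0.   -0.28  0.96]]
light front edge L [0.513 0.07  0.045]
light front R [ 0.492 -0.074  0.045]
top L [0.621 0.051 0.14 ]
top R [ 0.628 -0.103  0.14 ]
drop [ 0.575 -0.135  0.085]
rinse [ 0.565 -0.396  0.115]
pump [ 0.701 -0.172  0.18 ]
ch frontL [ 0.487 -0.204  0.016]
ch frontR [ 0.467 -0.353  0.016]
dish [0.417 0.033 0.03 ]
swab [0.71  0.215 0.104]
```

View pics/b.png

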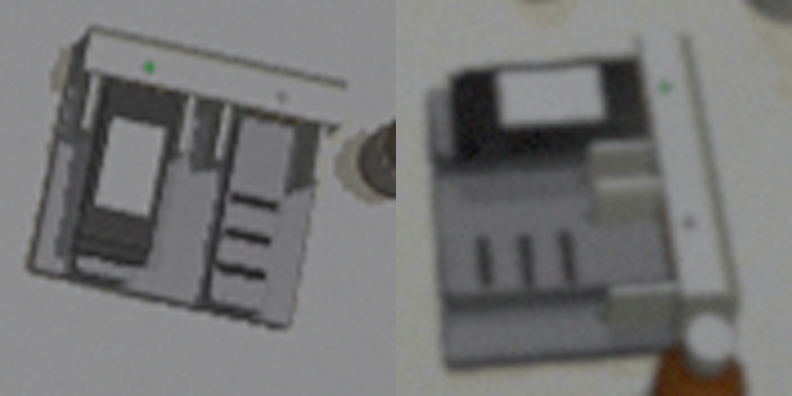

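The crop shows the charger: its base's front edge runs from crop (30,268) to (290,325), the empty bay is on the right (side of −y), and the white contact block is at the far side. Light source and charger are both turned about −8°. Next I'll bring the wrist camera over both.

Call:
{"fn": "step_arm", "kwargs": {
  "targets": [
    [1,0,0,0.2,0],
    [1,0.15,-0.25,0.44,0.02],
    [1,0.3,-0.5,0.44,0.05],
    [1,0.45,-0.75,0.44,0.05],
    [1,0.6,-1,0.44,0.05],
    [1,0.6,-1,0.44,0.05],
    [1,0.6,-1,0.44,0.05],
    [1,0.6,-1,0.44,0.05]
  ]
}}

```text
time_s: 0.95
position: [0.3364, 0.3433, 0.3023]
tcp_rot: [[-0.989, 0.147, 0.001], [0.147, 0.989, -0.002], [-0.002, -0.002, -1.0]]
force: [0.2, 0.1, 0.6]
opening: 0.999
grasp_force: 0.0
```

Call:
{"fn": "step_arm", "kwargs": {
  "targets": [
    [1,0.15,-0.25,0,0],
    [1,0.3,-0.5,0,0],
    [1,0.45,-0.75,0,0],
    [1,0.6,-1,0,0],
    [1,0.6,-1,0,0],
    [1,0.6,-1,0,0]
  ]
}}

```text
time_s: 1.55
position: [0.485, 0.0959, 0.3019]
tcp_rot: [[-0.99, 0.142, 0.0], [0.142, 0.99, 0.0], [-0.0, 0.0, -1.0]]
force: [0.3, 1.1, -1.1]
opening: 0.999
grasp_force: 0.0
```

Call:
{"fn": "step_arm", "kwargs": {
  "targets": [
    [-1,0,-0.25,0,0],
    [-1,0.06,-0.5,0,0],
    [-1,0.06,-0.75,0,0],
    [-1,0.06,-0.9,0,0],
    [-1,0.06,-0.9,0,0],
    [-1,0.06,-0.9,0,0],
    [-1,0.06,-0.9,0,0]
  ]
}}

```text
time_s: 2.25
position: [0.4988, -0.1271, 0.3015]
tcp_rot: [[-0.99, 0.142, -0.001], [0.142, 0.99, 0.002], [0.001, 0.002, -1.0]]
force: [-0.6, 0.3, -0.3]
opening: 0.448
grasp_force: 0.0
```

Run:
```python
from h import *; from rig import *
w=capture("wrist");np.savez("w1.npz",**w);s=read_state();print(s["position"],s["tcp_rot"].round(3),s["joint_positions"].round(1),s["time_s"],s["opening"])
L=(.574,-.012,-.14);C=(.548,-.289,-.14)
print(proj(w,W(L,[[-72,75,45],[-72,-75,45],[23,75,140],[-31,0,86]])*[1,1,1] if 0 else W(L,np.array([[-72,75,45],[-72,-75,45],[23,75,140],[-31,0,86]])/1e3)).round(0))
print(proj(w,W(C,np.array([[-72,75,16],[-72,-75,16],[38,-37.5,48]])/1e3)).round(0))
cv2.imwrite("pics/w1.png",cv2.resize(w["color"][:,:,::-1],(800,600),interpolation=cv2.INTER_CUBIC))
```

```text
[ 0.49875917 -0.1263851   0.30166278] [[-0.99   0.141 -0.001]
 [ 0.141  0.99   0.001]
 [ 0.001  0.001 -1.   ]] [-2.670e+01  1.480e+01  8.910e+01  1.000e-01  7.610e+01 -1.086e+02] 2.3 0.40326194754019046
[[386. 153.]
 [288. 154.]
 [408. 236.]
 [342. 186.]]
[[207. 159.]
 [115. 159.]
 [138. 230.]]
```

View pics/w1.png

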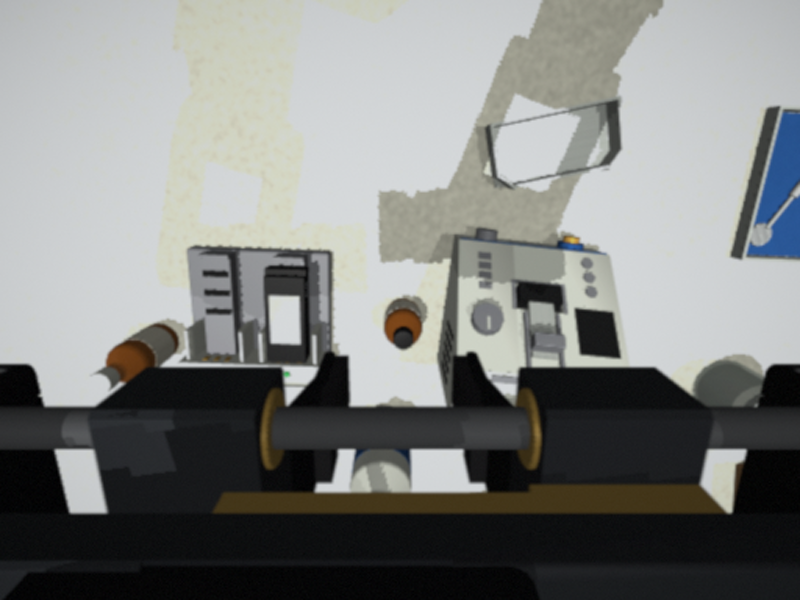

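Wrist view (800×600 scale): the charger's front corners are at about (188,248) and (331,251). The light source's front edge runs (457,236)–(607,253), the lug is near (547,340) and the drop bottle at (403,325). I'll enlarge both.

Run:
```python
from h import *
w=dict(np.load("w1.npz"))
def crop(c,x,y,w,h,k): return cv2.resize(c["color"][y:y+h,x:x+w,::-1],None,fx=k,fy=k,interpolation=cv2.INTER_CUBIC)
cv2.imwrite("pics/wl.png",crop(w,282,145,130,100,6));cv2.imwrite("pics/wc.png",crop(w,60,150,160,100,5))
```

```text
(no output)
```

View pics/wl.png

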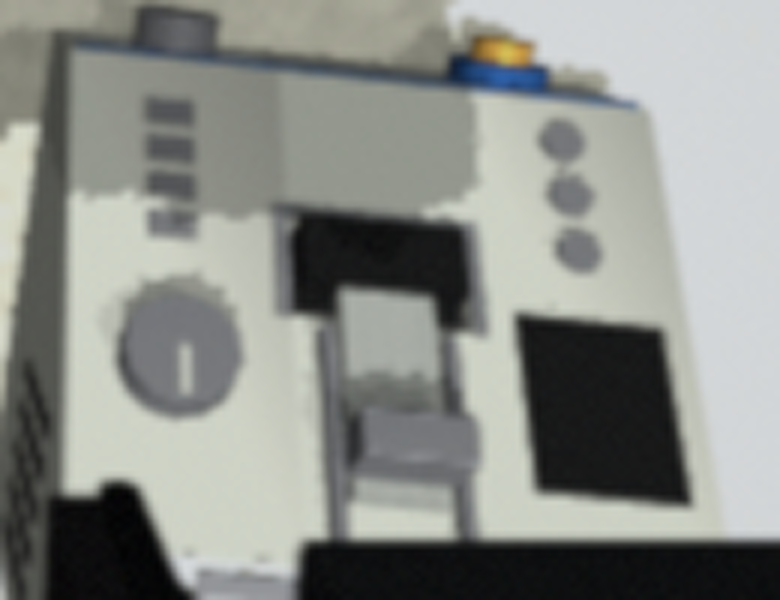

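View pics/wc.png

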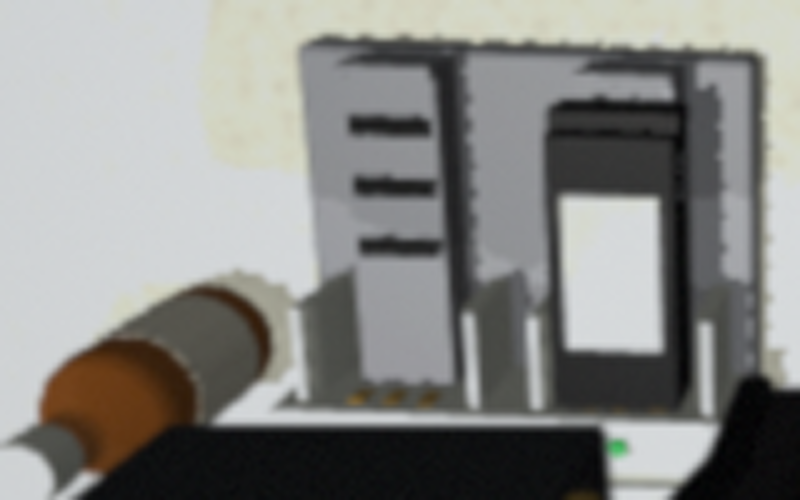

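The crops give usable corners: the light's front edge at (72,45)–(640,106), the slide's lower end at (338,290)–(437,295), the cap's lower edge near row 222. For the charger I have the front corners (303,40) and (758,52), and the bed's end at (362,381)–(455,384). Fitting poses.

Run:
```python
from h import *; from scipy.optimize import least_squares
w=dict(np.load("w1.npz"));t=dict(np.load("top0.npz"))
def fit(obs,x0):
    f=lambda p:np.concatenate([((proj(c,W(p,np.array(l)/1e3))[0]-uv)*(1 if c is w else .7)) for c,l,uv in obs])
    r=least_squares(f,x0,loss="soft_l1");print(r.x.round(4),np.degrees(r.x[2]).round(2));print(r.fun.reshape(-1,2).round(1).tolist());return r.x
def q(c,x,y,ox,oy,k):return np.array([(x+.5)/k-.5+ox,(y+.5)/k-.5+oy])
l=lambda x,y:q(w,x,y,282,145,6); c=lambda x,y:q(w,x,y,60,150,5); tb=lambda x,y:q(t,x,y,316,176,4.5)
# deck pts: bay (x,y,z)->light
B=lambda x,y,z:[-31+.7071*(x-z),y,86+.7071*(x+z)]
Lo=[(w,[-72,-75,45],l(72,44)),(w,[-72,75,45],l(640,106)),(w,B(-12,-20,6),l(297,222)),(w,B(-12,20,6),l(467,230))]
T=[(t,[-72,75,45],np.array([336,345])/1.5625),(t,[-72,-75,45],np.array([425,362])/1.5625)]
print("light");fit(Lo,(.574,-.012,-.14));L=fit(Lo+T,(.574,-.012,-.14))
Co=[(w,[-72,-75,16],c(304,40)),(w,[-72,75,16],c(758,52)),(w,[38,-52.5,36],c(362,381)),(w,[38,-22.5,36],c(455,384))]
T=[(t,[-72,75,16],tb(30,268)),(t,[-72,-75,16],tb(288,326))]
print("charger");fit(Co,(.548,-.289,-.14));C=fit(Co+T,(.548,-.289,-.14))
for n,uv,z in[("rinse top",c(25,465),.115),("rinse base near",c(240,278),0.0)]:
    p=atz(w,uv,z);print(n,p.round(3))
```

```text
light
[ 0.5805 -0.0126 -0.2469] -14.14
[[-0.5, 0.9], [1.2, 0.6], [0.3, -1.7], [-0.7, -0.3]]
[ 0.5804 -0.0127 -0.2396] -13.73
[[-1.0, 1.1], [0.9, 0.2], [-0.0, -1.7], [-0.9, -0.4], [-1.7, -4.3], [-1.5, -0.2]]
charger
[ 0.5483 -0.2856 -0.1845] -10.57
[[-1.5, -0.2], [-0.1, 1.2], [0.8, -0.3], [0.3, -0.2]]
[ 0.5486 -0.286  -0.1832] -10.5
[[-1.7, -0.0], [-0.3, 1.3], [0.7, -0.1], [0.1, -0.1], [-1.1, 0.4], [-0.6, 0.8]]
rinse top [ 0.561 -0.406  0.115]
rinse base near [ 0.544 -0.396  0.   ]
```

View pics/a.png

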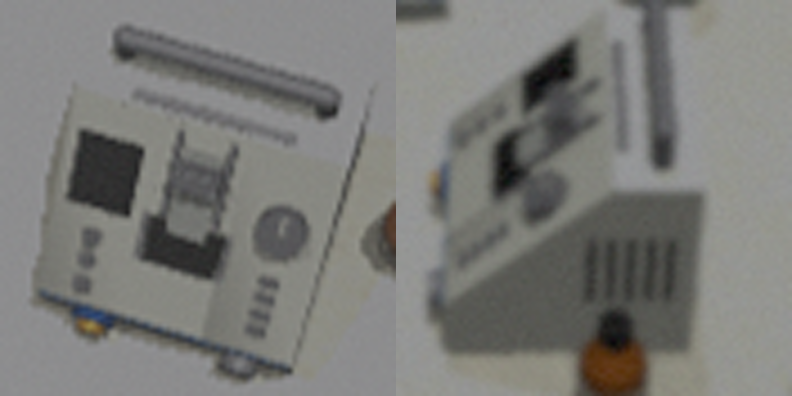

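```bash
cat > fit.py <<'E'
from h import *; from scipy.optimize import least_squares
w=dict(np.load("w1.npz"));t=dict(np.load("top0.npz"));s=dict(np.load("side0.npz"))
def fit(obs,x0):
    f=lambda p:np.concatenate([((proj(c,W(p,np.array(l)/1e3))[0]-uv)) for c,l,uv in obs])
    r=least_squares(f,x0,loss="soft_l1");print(r.x.round(4),np.degrees(r.x[2]).round(2));print((r.fun.reshape(-1,2)).round(1).tolist());return r.x
def q(x,y,ox,oy,k):return np.array([(x+.5)/k-.5+ox,(y+.5)/k-.5+oy])
l=lambda x,y:q(x,y,282,145,6); c=lambda x,y:q(x,y,60,150,5); tb=lambda x,y:q(x,y,316,176,4.5);sb=lambda x,y:q(x-396,y,232,263,4.5)
ta=lambda x,y:q(x,y,206,150,4.5);sa=lambda x,y:q(x-396,y,216,165,4.5)
B=lambda x,y,z:[-31+.7071*(x-z),y,86+.7071*(x+z)]
Lw=[(w,[-72,-75,45],l(72,44)),(w,[-72,75,45],l(640,106))]+[(w,B(-12,-20,6),l(297,222)),(w,B(-12,20,6),l(467,230))]
Lt=[(t,[-72,75,45],ta(37,291)),(t,[-72,-75,45],ta(293,373))]
Ls=[(s,[-72,-75,45],sa(447,308)),(s,[-72,-75,0],sa(447,350)),(s,[23,-75,140],sa(612,192)),(s,[72,-75,140],sa(705,192)),(s,[72,-75,0],sa(692,352))]
print("light");L=fit(Lw+Lt+Ls,(.574,-.012,-.14));fit(Lt+Ls,L);fit(Lw,L)
Cw=[(w,[-72,-75,16],c(304,40)),(w,[-72,75,16],c(758,52)),(w,[38,-52.5,36],c(362,381)),(w,[38,-22.5,36],c(455,384))]
Ct=[(t,[-72,75,16],tb(30,268)),(t,[-72,-75,16],tb(288,326))]
Cs=[(s,[-72,-75,0],sb(447,368))]
print("charger");C=fit(Cw+Ct+Cs,(.548,-.289,-.14));fit(Cw,C);fit(Ct+Cs,C)
np.savez("poses.npz",L=L,C=C)
E
python3 fit.py
python3 - <<'E'
from h import *
p=np.load("poses.npz");L,C=p["L"],p["C"]
B=lambda x,y,z:np.array([-31+.7071*(x-z),y,86+.7071*(x+z)])/1e3
w=dict(np.load("w1.npz"))
print((proj(w,W(L,[B(38,0,18),B(50,0,18),B(-13.5,-21.5,0),B(-13.5,21.5,0)]))-[282,145])*6)
E
```

```text
light
[ 0.5803 -0.0143 -0.2539] -14.54
[[-1.2, 0.6], [0.4, 1.1], [-0.6, -1.7], [-1.6, -0.1], [-0.8, -0.1], [-0.7, -0.8], [-1.1, -1.3], [-0.5, 0.3], [0.3, -1.0], [0.1, -1.0], [-0.6, -0.2]]
[ 0.5802 -0.0166 -0.2549] -14.6
[[0.0, -0.1], [0.2, -0.7], [-1.0, -0.6], [-0.4, 0.9], [0.5, -0.3], [0.3, -0.3], [-0.4, 0.4]]
[ 0.5805 -0.0126 -0.2469] -14.14
[[-0.5, 0.9], [1.2, 0.6], [0.3, -1.7], [-0.7, -0.3]]
charger
[ 0.5489 -0.2864 -0.1791] -10.26
[[-2.1, 0.4], [-0.7, 1.3], [0.6, 0.2], [0.1, 0.2], [-1.3, 0.7], [-0.5, 1.0], [-0.8, -0.3]]
[ 0.5483 -0.2856 -0.1845] -10.57
[[-1.5, -0.2], [-0.1, 1.2], [0.8, -0.3], [0.3, -0.2]]
[ 0.5508 -0.2882 -0.1803] -10.33
[[-0.6, -0.1], [0.1, 0.3], [0.2, 0.2]]
[[407.17008259 382.11380148]
 [411.50124522 431.5026455 ]
 [276.95099841 216.2075767 ]
 [450.87593869 235.20001935]]
```

Call:
{"fn": "step_arm", "kwargs": {
  "targets": [
    [-1,0.09,0.24,0,-0.036],
    [-1,0.186,0.488,0,-0.036],
    [-1,0.186,0.488,-0.2,-0.036],
    [-1,0.186,0.488,-0.4,-0.036],
    [-1,0.186,0.488,-0.55,-0.036],
    [-1,0.186,0.488,-0.695,-0.036],
    [-1,0.186,0.488,-0.695,-0.036],
    [-1,0.186,0.488,-0.695,-0.036],
    [-1,0.186,0.488,-0.695,-0.036]
  ]
}}

```text
time_s: 3.2
position: [0.5473, -0.0053, 0.1306]
tcp_rot: [[-0.968, 0.251, 0.004], [0.251, 0.968, -0.001], [-0.005, 0.0, -1.0]]
force: [-1.0, 0.1, 0.4]
opening: 0.004
grasp_force: 0.0
```

Run:
```python
from h import *; from rig import *
p=np.load("poses.npz");L=p["L"]
c=capture("side");np.savez("s2.npz",**c);s=read_state();print(s["position"],s["opening"],s["tcp_rot"][:,0])
w=capture("wrist");np.savez("w2.npz",**w)
def crop(c,x,y,w,h,k): return cv2.resize(c["color"][y:y+h,x:x+w,::-1],None,fx=k,fy=k,interpolation=cv2.INTER_CUBIC)
print(proj(w,[s["position"]]),proj(c,[s["position"]]))
cv2.imwrite("pics/c2.png",np.hstack([crop(c,216,145,100,100,4),crop(w,156,130,200,200,2)]))
```

```text
[ 0.54742222 -0.00561732  0.130793  ] 0.004191528231729824 [-0.96786527  0.25141563 -0.00519509]
[[255.2243433  224.42289137]] [[240.49963421 187.39894749]]
```

View pics/c2.png

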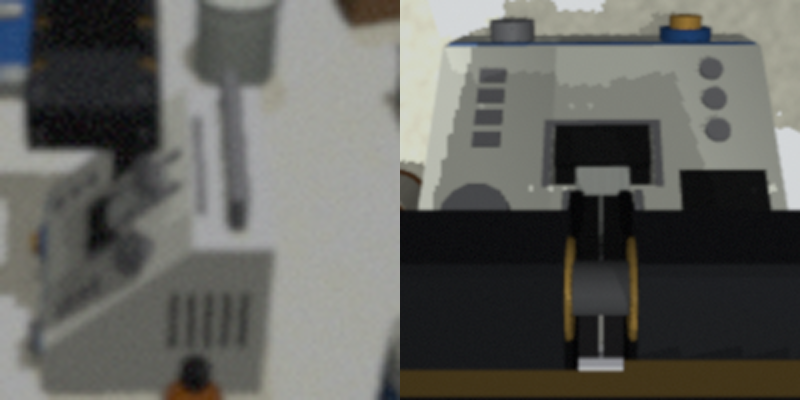

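Wrist view: the closed fingers (crop x≈601) are centred on the slide (x≈602), and the light's front edge is level in the image, so heading and lateral position are right. Advancing until I feel contact.

Call:
{"fn": "step_arm", "kwargs": {
  "targets": [
    [-1,0.008,-0.002,-0.012,0],
    [-1,0.016,-0.004,-0.012,0],
    [-1,0.023,-0.006,-0.012,0],
    [-1,0.031,-0.008,-0.012,0],
    [-1,0.031,-0.008,-0.012,0]
  ]
}}

```text
time_s: 3.8
position: [0.5537, -0.0079, 0.1253]
tcp_rot: [[-0.968, 0.252, 0.001], [0.252, 0.968, -0.0], [-0.001, 0.0, -1.0]]
force: [-0.0, 0.2, -0.0]
opening: 0.008
grasp_force: 0.0
```

Call:
{"fn": "step_arm", "kwargs": {
  "targets": [
    [-1,0.008,-0.002,0,0],
    [-1,0.016,-0.004,0,0],
    [-1,0.016,-0.004,0,0]
  ]
}}

```text
time_s: 4.1
position: [0.5576, -0.0088, 0.1253]
tcp_rot: [[-0.968, 0.252, 0.0], [0.252, 0.968, -0.0], [-0.0, -0.0, -1.0]]
force: [0.2, -0.0, -0.7]
opening: 0.004
grasp_force: 0.0
```

Call:
{"fn": "step_arm", "kwargs": {
  "targets": [
    [-1,0.008,-0.002,0,0],
    [-1,0.016,-0.004,0,0],
    [-1,0.016,-0.004,0,0]
  ]
}}

```text
time_s: 4.4
position: [0.5617, -0.0099, 0.1253]
tcp_rot: [[-0.968, 0.252, 0.001], [0.252, 0.968, -0.0], [-0.001, 0.0, -1.0]]
force: [0.4, 1.2, 0.1]
opening: 0.003
grasp_force: 0.0
```

Call:
{"fn": "step_arm", "kwargs": {
  "targets": [
    [-1,0.008,-0.002,0,0],
    [-1,0.008,-0.002,0,0]
  ]
}}

```text
time_s: 4.6
position: [0.5635, -0.0103, 0.1253]
tcp_rot: [[-0.968, 0.252, 0.0], [0.252, 0.968, -0.0], [-0.0, 0.0, -1.0]]
force: [-1.3, 0.2, -0.3]
opening: 0.003
grasp_force: 0.0
```

Call:
{"fn": "step_arm", "kwargs": {
  "targets": [
    [-1,0.008,-0.002,0.01,0],
    [-1,0.012,-0.003,0.014,0],
    [-1,0.012,-0.003,0.014,0]
  ]
}}

```text
time_s: 4.9
position: [0.5667, -0.0111, 0.1291]
tcp_rot: [[-0.968, 0.252, 0.001], [0.252, 0.968, -0.0], [-0.001, 0.0, -1.0]]
force: [1.1, 0.1, 0.1]
opening: 0.007
grasp_force: 0.0
```

Call:
{"fn": "step_arm", "kwargs": {
  "targets": [
    [-1,0.008,-0.002,0.006,0],
    [-1,0.012,-0.003,0.01,0],
    [-1,0.012,-0.003,0.01,0]
  ]
}}

```text
time_s: 5.2
position: [0.5696, -0.0118, 0.1315]
tcp_rot: [[-0.968, 0.252, 0.001], [0.252, 0.968, -0.0], [-0.001, -0.0, -1.0]]
force: [-0.6, -0.1, -0.2]
opening: 0.005
grasp_force: 0.0
```

Call:
{"fn": "step_arm", "kwargs": {
  "targets": [
    [-1,0.008,-0.002,0,0],
    [-1,0.012,-0.003,0,0],
    [-1,0.012,-0.003,0,0]
  ]
}}

```text
time_s: 5.5
position: [0.5724, -0.0125, 0.1313]
tcp_rot: [[-0.968, 0.252, 0.0], [0.252, 0.968, -0.0], [-0.0, -0.0, -1.0]]
force: [0.0, 0.2, 0.6]
opening: 0.004
grasp_force: 0.0
```

Run:
```python
from h import *; from rig import *
c=capture("side");w=capture("wrist");s=read_state();print(s["position"],s["force"])
def crop(c,x,y,w,h,k): return cv2.resize(c["color"][y:y+h,x:x+w,::-1],None,fx=k,fy=k,interpolation=cv2.INTER_CUBIC)
B=lambda x,y,z:np.array([-31+.7071*(x-z),y,86+.7071*(x+z)])/1e3
L=(.580,-.0135,-.253)
print("side",(proj(c,W(L,[B(44,0,18),B(44,0,4),B(6,0,6)]))-[226,145])*5, (proj(c,[s["position"],s["position"]-[0,0,.008]])-[226,145])*5)
print("wr",(proj(w,W(L,[B(44,-13,18),B(44,13,18),B(-12,-20,6),B(-12,20,6)]))-[206,120])*4+[400,0])
cv2.imwrite("pics/c3.png",np.hstack([crop(c,226,145,80,100,5),crop(w,206,120,100,125,4)]))
```

```text
[ 0.57214084 -0.01246848  0.13124081] [0.19576666 0.61722026 0.43610328]
side [[113.50537048 212.59539087]
 [132.71276432 226.50866078]
 [ 78.14207218 261.52055792]] [[122.84632791 211.91180626]
 [122.74468861 223.21024394]]
wr [[528.12303873 388.90036717]
 [676.43868979 388.60343979]
 [504.90805064 166.91176519]
 [697.93848724 166.5464685 ]]
```

View pics/c3.png

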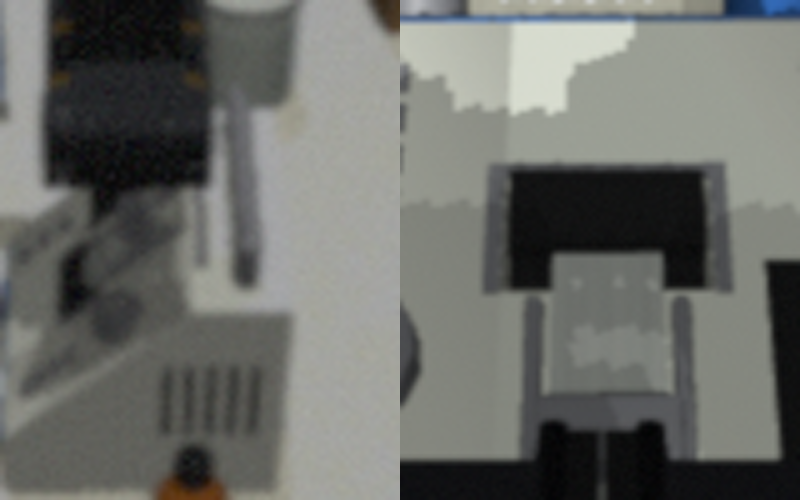

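Wrist crop: the cap's lower edge at (510,170)–(706,172) agrees with prediction to about 1 px, and the lug's lower top edge is at row 393. The fingertips show only from row 420. I'll work out where the tips really are.

Run:
```python
from h import *; from rig import *
w=capture("wrist");s=read_state();R=s["tcp_rot"];p=s["position"]
for x in(-9.5,0,5,9.5):
  for z in(8,0,-10,-30): print(x,z,((proj(w,[p+R@np.array([x,0,z])/1e3])[0]-[206,120])*4+[400,0]).round(0))
B=lambda x,y,z:np.array([-31+.7071*(x-z),y,86+.7071*(x+z)])/1e3
L=(.580,-.0135,-.253)
for x,z in((44,18),(44,4),(56,18),(49,18),(56,4)): print("lug",x,z,W(L,B(x,0,z)),((proj(w,W(L,B(x,0,z)))[0]-[206,120])*4+[400,0]).round(0))
cv2.imwrite("pics/c4.png",cv2.resize(w["color"][190:250,206:306,::-1],None,fx=8,fy=8,interpolation=cv2.INTER_CUBIC))
g=w["color"].mean(2)[195:245];print(g[:,[246,250,262,266,240,272]].astype(int).tolist())
```

```text
-9.5 8 [597. 450.]
-9.5 0 [597. 467.]
-9.5 -10 [597. 492.]
-9.5 -30 [597. 548.]
0 8 [597. 401.]
0 0 [597. 418.]
0 -10 [597. 440.]
0 -30 [597. 491.]
5 8 [597. 375.]
5 0 [597. 391.]
5 -10 [597. 412.]
5 -30 [597. 461.]
9.5 8 [597. 352.]
9.5 0 [597. 366.]
9.5 -10 [597. 386.]
9.5 -30 [597. 433.]
lug 44 18 [[ 0.5677862  -0.01034224  0.1298402 ]] [602. 389.]
lug 44 4 [[ 0.57737046 -0.01282016  0.1199408 ]] [602. 421.]
lug 56 18 [[ 0.57600128 -0.01246617  0.1383254 ]] [602. 453.]
lug 49 18 [[ 0.57120915 -0.01122721  0.1333757 ]] [602. 416.]
lug 56 4 [[ 0.58558554 -0.01494409  0.128426  ]] [602. 482.]
[[110, 107, 108, 108, 81, 123], [109, 107, 107, 107, 75, 123], [110, 108, 107, 106, 74, 123], [110, 107, 108, 106, 75, 122], [110, 108, 108, 107, 74, 122], [109, 108, 109, 107, 74, 122], [109, 111, 116, 107, 74, 121], [109, 119, 125, 109, 75, 121], [109, 124, 126, 115, 74, 122], [109, 125, 126, 124, 74, 126], [109, 125, 127, 125, 74, 128], [109, 126, 127, 125, 76, 128], [110, 126, 126, 126, 74, 127], [109, 125, 127, 125, 73, 127], [109, 125, 126, 125, 73, 128], [109, 124, 125, 122, 72, 131], [10
[... 181 characters left out ...]
, [100, 99, 100, 100, 70, 123], [78, 76, 83, 84, 69, 99], [63, 63, 81, 83, 68, 85], [74, 75, 88, 87, 72, 89], [75, 75, 89, 89, 73, 89], [75, 76, 89, 90, 73, 89], [76, 77, 89, 88, 74, 89], [68, 75, 90, 77, 72, 89], [44, 75, 89, 46, 68, 82], [16, 70, 83, 19, 59, 71], [10, 49, 58, 8, 54, 66], [7, 20, 21, 4, 54, 64], [7, 14, 11, 9, 49, 64], [7, 14, 13, 4, 43, 60], [7, 11, 9, 8, 42, 47], [10, 13, 14, 8, 37, 38], [9, 10, 11, 7, 30, 35], [7, 12, 12, 7, 21, 24], [5, 13, 13, 6, 16, 14], [7, 12, 13, 8, 15, 13], [7, 13, 12, 7, 15, 13], [9, 13, 9, 8, 13, 12], [9, 13, 11, 8, 14, 12], [5, 11, 13, 9, 15, 12], [6, 15, 15, 10, 14, 13], [5, 12, 14, 6, 13, 11], [8, 14, 14, 9, 14, 12], [10, 13, 12, 11, 14, 13]]
```

Call:
{"fn": "step_arm", "kwargs": {
  "targets": [
    [-1,-0.04,0.01,0,0],
    [-1,-0.08,0.02,0,0],
    [-1,-0.08,0.02,-0.02,0],
    [-1,-0.08,0.02,-0.036,0],
    [-1,-0.08,0.02,-0.044,0],
    [-1,-0.08,0.02,-0.044,0]
  ]
}}

```text
time_s: 6.25
position: [0.5522, -0.0075, 0.1198]
tcp_rot: [[-0.968, 0.252, -0.001], [0.252, 0.968, 0.0], [0.001, -0.0, -1.0]]
force: [0.0, 0.0, 0.2]
opening: 0.003
grasp_force: 0.0
```

Call:
{"fn": "step_arm", "kwargs": {
  "targets": [
    [-1,0,0,-0.008,0],
    [-1,0,0,-0.016,0],
    [-1,0,0,-0.016,0]
  ]
}}

```text
time_s: 6.55
position: [0.5521, -0.0075, 0.116]
tcp_rot: [[-0.968, 0.252, -0.0], [0.252, 0.968, 0.0], [0.0, -0.0, -1.0]]
force: [-0.0, -0.3, -0.4]
opening: 0.001
grasp_force: 0.0
```

Call:
{"fn": "step_arm", "kwargs": {
  "targets": [
    [-1,0,0,-0.008,0],
    [-1,0,0,-0.012,0],
    [-1,0,0,-0.012,0]
  ]
}}

```text
time_s: 6.85
position: [0.5521, -0.0074, 0.1131]
tcp_rot: [[-0.968, 0.252, -0.0], [0.252, 0.968, 0.0], [0.0, 0.0, -1.0]]
force: [-0.0, -0.1, -0.2]
opening: 0.004
grasp_force: 0.0
```

Call:
{"fn": "step_arm", "kwargs": {
  "targets": [
    [-1,0,0,-0.008,0],
    [-1,0,0,-0.012,0],
    [-1,0,0,-0.012,0]
  ]
}}

```text
time_s: 7.15
position: [0.552, -0.0074, 0.1101]
tcp_rot: [[-0.968, 0.252, -0.0], [0.252, 0.968, 0.0], [0.0, -0.0, -1.0]]
force: [0.3, 0.3, 0.0]
opening: 0.005
grasp_force: 0.0
```

Call:
{"fn": "step_arm", "kwargs": {
  "targets": [
    [-1,0,0,-0.008,0],
    [-1,0,0,-0.012,0],
    [-1,0,0,-0.012,0]
  ]
}}

```text
time_s: 7.45
position: [0.552, -0.0074, 0.1071]
tcp_rot: [[-0.968, 0.252, -0.0], [0.252, 0.968, 0.0], [0.0, 0.0, -1.0]]
force: [-0.4, 0.7, -0.2]
opening: 0.001
grasp_force: 0.0
```

Call:
{"fn": "step_arm", "kwargs": {
  "targets": [
    [-1,0,0,-0.008,0],
    [-1,0,0,-0.012,0],
    [-1,0,0,-0.012,0]
  ]
}}

```text
time_s: 7.75
position: [0.552, -0.0074, 0.1041]
tcp_rot: [[-0.968, 0.252, -0.0], [0.252, 0.968, 0.0], [0.0, -0.0, -1.0]]
force: [0.6, 0.1, -0.3]
opening: 0.002
grasp_force: 0.0
```

Call:
{"fn": "step_arm", "kwargs": {
  "targets": [
    [-1,0.008,-0.002,0,0],
    [-1,0.012,-0.003,0,0],
    [-1,0.012,-0.003,0,0]
  ]
}}

```text
time_s: 8.05
position: [0.5556, -0.0083, 0.1044]
tcp_rot: [[-0.968, 0.252, 0.001], [0.252, 0.968, -0.0], [-0.001, -0.0, -1.0]]
force: [0.4, -0.0, 0.3]
opening: 0.007
grasp_force: 0.0
```

Call:
{"fn": "step_arm", "kwargs": {
  "targets": [
    [-1,0.008,-0.002,0,0],
    [-1,0.012,-0.003,0,0],
    [-1,0.012,-0.003,0,0]
  ]
}}

```text
time_s: 8.35
position: [0.5585, -0.009, 0.1043]
tcp_rot: [[-0.968, 0.252, 0.0], [0.252, 0.968, -0.0], [-0.0, -0.0, -1.0]]
force: [-0.5, 0.3, -0.4]
opening: 0.002
grasp_force: 0.0
```

Call:
{"fn": "step_arm", "kwargs": {
  "targets": [
    [-1,0.008,-0.002,0,0],
    [-1,0.012,-0.003,0,0],
    [-1,0.012,-0.003,0,0]
  ]
}}

```text
time_s: 8.65
position: [0.5615, -0.0098, 0.1043]
tcp_rot: [[-0.968, 0.252, 0.0], [0.252, 0.968, -0.0], [-0.0, -0.0, -1.0]]
force: [-0.4, -0.6, -0.0]
opening: 0.009
grasp_force: 0.0
```

Call:
{"fn": "step_arm", "kwargs": {
  "targets": [
    [-1,0.008,-0.002,0,0],
    [-1,0.012,-0.003,0,0],
    [-1,0.012,-0.003,0,0]
  ]
}}

```text
time_s: 8.95
position: [0.5631, -0.0102, 0.1041]
tcp_rot: [[-0.968, 0.252, -0.002], [0.252, 0.968, 0.001], [0.002, -0.0, -1.0]]
force: [-2.1, 0.6, 0.9]
opening: 0.009
grasp_force: 1.2
```

Contact. Now pushing up the slope.

Call:
{"fn": "step_arm", "kwargs": {
  "targets": [
    [-1,0.008,-0.002,0.008,0],
    [-1,0.012,-0.003,0.012,0],
    [-1,0.012,-0.003,0.012,0]
  ]
}}

```text
time_s: 9.25
position: [0.5665, -0.011, 0.1073]
tcp_rot: [[-0.968, 0.252, -0.002], [0.252, 0.968, 0.0], [0.002, -0.0, -1.0]]
force: [-2.6, 0.9, 1.3]
opening: 0.001
grasp_force: 1.6
```

Call:
{"fn": "step_arm", "kwargs": {
  "targets": [
    [-1,0.006,-0.0015,0.006,0],
    [-1,0.012,-0.003,0.012,0],
    [-1,0.012,-0.003,0.012,0]
  ]
}}

```text
time_s: 9.55
position: [0.5727, -0.0126, 0.1111]
tcp_rot: [[-0.968, 0.252, 0.005], [0.252, 0.968, -0.001], [-0.005, 0.0, -1.0]]
force: [-0.0, -0.9, 0.1]
opening: 0.007
grasp_force: 0.0
```

Run:
```python
from h import *; from rig import *
w=capture("wrist");s=read_state();p=s["position"];R=s["tcp_rot"];print(p,s["force"],s["moment"])
B=lambda x,y,z:np.array([-31+.7071*(x-z),y,86+.7071*(x+z)])/1e3
L=(.580,-.0135,-.253)
for n,b in(("cap",(-12,0,6)),("ejcap",(-12,0,44)),("lugtop",(44,0,18)),("slide end",(0,0,4))):print(n,proj(w,W(L,B(*b))).round(0))
print("tip",[(z,proj(w,[p+R@np.array([5,0,z])/1e3]).round(0)) for z in(8,0,-10,-20,-30)])
g=w["color"].mean(2).astype(int)
for r in range(130,250,3):print(r,g[r,200:312:7])
# old w2
```

```text
[ 0.57216085 -0.01251883  0.11094426] [ 0.06879866 -0.35708152  0.48862141] [-0.04965872  0.04003328  0.03676136]
cap [[256. 165.]]
ejcap [[257. 132.]]
lugtop [[257. 228.]]
slide end [[256. 180.]]
tip [(8, array([[255., 213.]])), (0, array([[255., 217.]])), (-10, array([[255., 222.]])), (-20, array([[255., 228.]])), (-30, array([[255., 234.]]))]
130 [196 191 186 182 177 216 216 216 216 155 155 155 156 154 150 149]
133 [197 193 188 183 178 216 216 216 215 155 155 155 155 154 151 148]
136 [178 194 189 185 179 216 216 206 158 156 155 156 155 155 151 150]
139 [125 194 189 184 180 216 216 156 156 156 156 155 155 155 153 150]
142 [109 150 191 185 181 216 214 156 156 155 156 155 156 156 154 150]
145 [134 146 191 186 182 216 165 155 156 156 156 155 155 156 154 152]
148 [ 96 147 192 187 183 215 160 155 156 156 156 155 156 155 154 152]
151 [ 91 147 148 160 170 159 156 156 155 155 155 156 156 155 155 153]
154 [ 89 147 144 143 140 155 156 156 155 156 156 155 155 155 156 154]
157 [149 148 145 143 141 155 156 156 155 156 155 156 156 155 155 154]
160 [ 91 148 145 143 141 156 156 155 156 156 156 155
[... 1267 characters left out ...]
3 133  16]
217 [ 78 111 130 129 132  89 122 109 112 129 127  86 155 133 134  17]
220 [ 78 110 130 129 133  82 123 110 109 117 127  84 153 133 132  16]
223 [ 74 129 130 130 132  85 119 109 110 110 126  82 156 133 133  15]
226 [ 55 132 131 131 133  82  21  98 105  99  25  80 156 133 134  19]
229 [ 51 132 132 131 133  79   7  15  35   9   6  77 156 133 134  21]
232 [107 133 132 130 132  80  11  13  42  15   7  87 155 133 133  30]
235 [52 50 51 51 50 32  7 12 44 12  7 37 58 51 52 20]
238 [18 15 17 14 14 15  6 15 43 11  7 15 18 14 15 16]
241 [18 16 16 16 15 18  8 12 43 12 10 13 16 17 17 17]
244 [14 15 15 18 16 15  7 12 42 11  8 17 16 16 16 18]
247 [16 17 17 15 13 17 11 12 28 12 11 14 16 14 16 18]
```

The pack hasn't been ejected. The slip and the images agree that the closed fingertips end about 20 mm *behind* the reported TCP, so they only grazed the lug's top and slid over it. I'll retreat and push again lower.

Call:
{"fn": "step_arm", "kwargs": {
  "targets": [
    [-1,0,0,0.04,0],
    [-1,-0.05,0.0125,0.04,0],
    [-1,-0.08,0.02,0,0],
    [-1,-0.08,0.02,-0.04,0],
    [-1,-0.08,0.02,-0.07,0],
    [-1,-0.08,0.02,-0.07,0]
  ]
}}

```text
time_s: 10.2
position: [0.5502, -0.007, 0.0918]
tcp_rot: [[-0.968, 0.252, -0.001], [0.252, 0.968, 0.0], [0.001, -0.0, -1.0]]
force: [-0.4, -0.2, -0.3]
opening: 0.006
grasp_force: 0.0
```

Call:
{"fn": "step_arm", "kwargs": {
  "targets": [
    [-1,0.012,-0.003,0,0],
    [-1,0.024,-0.006,0,0],
    [-1,0.032,-0.008,0,0],
    [-1,0.032,-0.008,0,0]
  ]
}}

```text
time_s: 10.6
position: [0.5582, -0.009, 0.0929]
tcp_rot: [[-0.968, 0.252, -0.001], [0.252, 0.968, 0.0], [0.001, -0.0, -1.0]]
force: [-0.6, 0.1, 0.7]
opening: 0.007
grasp_force: 0.4
```

Call:
{"fn": "step_arm", "kwargs": {
  "targets": [
    [-1,0.008,-0.002,0,0],
    [-1,0.012,-0.003,0,0],
    [-1,0.012,-0.003,0,0]
  ]
}}

```text
time_s: 10.9
position: [0.5587, -0.0091, 0.0927]
tcp_rot: [[-0.968, 0.252, -0.005], [0.252, 0.968, 0.001], [0.005, -0.0, -1.0]]
force: [-4.9, 1.2, 4.3]
opening: 0.008
grasp_force: 2.7
```

Call:
{"fn": "step_arm", "kwargs": {
  "targets": [
    [-1,-0.004,0.001,0.016,0],
    [-1,0.004,-0.001,0.016,0],
    [-1,0.012,-0.003,0.022,0],
    [-1,0.016,-0.004,0.022,0],
    [-1,0.016,-0.004,0.022,0]
  ]
}}

```text
time_s: 11.4
position: [0.5608, -0.0096, 0.0975]
tcp_rot: [[-0.968, 0.252, -0.01], [0.252, 0.968, 0.002], [0.01, -0.0, -1.0]]
force: [-7.6, 1.2, 3.2]
opening: 0.005
grasp_force: 4.3
```

Call:
{"fn": "step_arm", "kwargs": {
  "targets": [
    [-1,0.006,-0.0015,0.006,0],
    [-1,0.012,-0.003,0.012,0],
    [-1,0.012,-0.003,0.012,0]
  ]
}}

```text
time_s: 11.7
position: [0.564, -0.0104, 0.1007]
tcp_rot: [[-0.968, 0.252, -0.009], [0.252, 0.968, 0.002], [0.009, -0.0, -1.0]]
force: [-8.8, 1.6, 4.4]
opening: 0.009
grasp_force: 4.3
```

Call:
{"fn": "step_arm", "kwargs": {
  "targets": [
    [-1,0.006,-0.0015,0.01,0],
    [-1,0.012,-0.003,0.016,0],
    [-1,0.012,-0.003,0.016,0]
  ]
}}

```text
time_s: 12.0
position: [0.5649, -0.0106, 0.1029]
tcp_rot: [[-0.968, 0.252, -0.014], [0.252, 0.968, 0.003], [0.014, -0.001, -1.0]]
force: [-8.5, 1.8, -3.9]
opening: 0.002
grasp_force: 4.3
```

Call:
{"fn": "step_arm", "kwargs": {
  "targets": [
    [-1,0.006,-0.0015,0.006,0],
    [-1,0.012,-0.003,0.012,0],
    [-1,0.012,-0.003,0.012,0]
  ]
}}

```text
time_s: 12.3
position: [0.5649, -0.0106, 0.1045]
tcp_rot: [[-0.968, 0.252, -0.021], [0.252, 0.968, 0.005], [0.021, -0.001, -1.0]]
force: [-10.7, 1.6, -6.6]
opening: 0.004
grasp_force: 5.5
```

```bash
cat > prof.py <<'E'
from h import *; from rig import *
w=capture("wrist");s=read_state();print(s["position"],s["force"].round(1),s["time_s"])
B=lambda x,y,z:np.array([-31+.7071*(x-z),y,86+.7071*(x+z)])/1e3
L=(.580,-.0135,-.253)
for n,b in(("cap",(-12,0,6)),("ejcap",(-12,0,44)),("lugtop",(44,0,18))):print(n,proj(w,W(L,B(*b))).round(0))
g=w["color"].mean(2).astype(int)
for r in range(120,240,5):print(r,g[r,200:312:10])
E
python3 prof.py
```

```text
[ 0.56489149 -0.01058187  0.10448545] [-11.3   3.2  -6.3] 12.35
cap [[256. 178.]]
ejcap [[257. 145.]]
lugtop [[257. 243.]]
120 [226 224 224 225 225 225 225 171 161 165 162 195]
125 [140 120 137 225 225 226 226 165 170 134 152 128]
130 [145 155 131 222 212 196 168 168 154  48 105  98]
135 [ 93 117  87 107 107  93  88  91  85  53 100  86]
140 [197 190 183 177 217 156 156 156 157 154 151 148]
145 [198 192 167  45  51  33  37  37  31 152 152 148]
150 [106 152 168  26  26  20  20  18  18 153 154 139]
155 [ 90 147 144  25  27  18  17  20  18 127 155 151]
160 [113 144 124  25  25  20  18  18  19 117 155 152]
165 [ 91 146 124  18  17  18  18  19  19 105 156 152]
170 [144 147 125  15  16  15  16  15  14 118 156 155]
175 [ 91 147 126  16  17  18  19  19  18 137 157 155]
180 [143 129 125  22  24  25  24  26  26 104 148 133]
185 [115 128 127  15  15  15  14  13  16  91 134 134]
190 [114 129 126  15  12  11  11  14  19  82 134 134]
195 [131 129 127  15  36  35  49  48  27  81 134 134]
200 [132 129 128  22 109 108 110 116  37  80 134 134]
205 [132 131 128  45 108 112 107 113  22  78 131  25]
210 [132 131 129  56 109 107 109 124  14  79 132  16]
215 [127 131 130 134 125 110 131 127 113 133 134  14]
220 [ 77 131 129 134 106 110 130 127  94 134 134  16]
225 [ 78 132 129 134  90 107 121  74  92 134 134  14]
230 [ 77 132 130 135  41  12  14   7  89 134 134  16]
235 [34 51 51 51 15 13 14  8 38 53 52 17]
```

The pack is ejected: its black end now starts at row 145, where the ejected cap is predicted. Backing off upward, opening the fingers to part width and standing above the pack.

Call:
{"fn": "step_arm", "kwargs": {
  "targets": [
    [-1,-0.02,0.005,0.01,0],
    [-1,-0.02,0.005,0.1,0],
    [-1,-0.02,0.005,0.25,0],
    [0.3,-0.1,0.025,0.25,0],
    [0.3,-0.17,0.043,0.25,0],
    [0.3,-0.17,0.043,0.25,0],
    [0.3,-0.17,0.043,0.25,0],
    [0.3,-0.17,0.043,0.25,0]
  ]
}}

```text
time_s: 13.15
position: [0.5338, -0.0028, 0.1711]
tcp_rot: [[-0.968, 0.252, 0.003], [0.252, 0.968, -0.001], [-0.003, 0.0, -1.0]]
force: [-0.1, 0.3, 1.0]
opening: 0.368
grasp_force: 0.0
```

Run:
```python
from h import *; from rig import *
w=capture("wrist");s=read_state();p=s["position"];R=s["tcp_rot"];print(p,s["opening"],s["force"])
B=lambda x,y,z:np.array([-31+.7071*(x-z),y,86+.7071*(x+z)])/1e3
L=(.580,-.0135,-.253)
print("pack end corners",proj(w,W(L,[B(-12,-20,44),B(-12,20,44),B(6,-20,44),B(6,20,44)])).round(1).tolist())
print("finger",[(z,proj(w,[p+R@np.array([9.5,y,z])/1e3]).round(0).tolist()) for y in(-28,28) for z in(8,-10,-20,-30)])
np.savez("w5.npz",**w)
c=capture("side");np.savez("s5.npz",**c);print("side tcp",proj(c,[p]).round(0))
def crop(c,x,y,w,h,k): return cv2.resize(c["color"][y:y+h,x:x+w,::-1],None,fx=k,fy=k,interpolation=cv2.INTER_CUBIC)
cv2.imwrite("pics/c5.png",np.hstack([crop(c,196,115,100,150,4),crop(w,156,110,200,300,2)[:600]]))
```

```text
[ 0.53341971 -0.00273006  0.17091615] 0.4242870391130978 [0.30952769 0.13708812 0.11349023]
pack end corners [[234.0, 173.4], [279.3, 173.3], [233.3, 191.2], [280.1, 191.1]]
finger [(8, [[216.0, 207.0]]), (-10, [[213.0, 216.0]]), (-20, [[211.0, 221.0]]), (-30, [[208.0, 228.0]]), (8, [[294.0, 207.0]]), (-10, [[298.0, 216.0]]), (-20, [[300.0, 221.0]]), (-30, [[302.0, 228.0]])]
side tcp [[235. 176.]]Traceback (most recent call last):
  File "<stdin>", line 10, in <module>
    return _nx.concatenate(arrs, 1, dtype=dtype, casting=casting)
           ~~~~~~~~~~~~~~~^^^^^^^^^^^^^^^^^^^^^^^^^^^^^^^^^^^^^^^
ValueError: all the input array dimensions except for the concatenation axis must match exactly, but along dimension 0, the array at index 0 has size 600 and the array at index 1 has size 548
```

Run:
```python
from h import *
g=np.load("w5.npz")["color"].mean(2).astype(int)
for r in range(160,236,3):print(r,g[r,196:318:4])
```

```text
160 [143 142 141  97 103  92 101  91  98  98  95 110 110 111 111 112 114 109
 116 112 118 116 116 115 116 116 118 120 121 120 118]
163 [205 201 197 124 123 121 121 119 118 117 120 145 150 143 131 142 131 129
 130 129 150 150 148 147 145 144 142 140 138 137 134]
166 [192 189 183 124 123 121 121 120 119 118 116 129 130 128 129 129 128 129
 129 129 150 150 149 147 146 144 123  94 132 138 136]
169 [185 182 163 119 118 119 121 119 118 118 117 130 129 129 128 128 129 129
 129 130 149 150 150 148 146 145  92  88  90 139 137]
172 [186 184 145  76  75 104 120 120 119 118  96 103 105  99  95  91  88  85
  83  84  91 127 151 149 147 146  86  88  92 139 138]
175 [187 196 138  80  74 105 122 121 120 119  26  15  14  14  16  14  13  16
  15  14  14 109 151 150 148 147 144 114 139 139 138]
178 [188 184 120 116 115 122 122 122 120 119  21  14  16  15  14  14  14  13
  13  15  15  87 151 151 149 147 145 122 127 141 140]
181 [188 185  90  74  75 115 123 122 120 120  21  13  13  16  11  14  15  15
  14  15  12  68 151 151 149 147 126  89  89 140 139]
184 [188 186  83  74  74 122 123 123 120 119  18  14
[... 1605 characters left out ...]
 122 134 172 189  33  25  24  25  23  25  23]
223 [ 80  89 108 110 109 124 126 180 178 175 186 173 116 158 163 167 158 155
 154 120 186 188 188 189  36  24  25  25  26  25  26]
226 [108 109 109 109 105  17  69 164 163 175 186 157 107 158 156 172 157 155
 155 111 185 189 175 172  33   6  25  24  26  26  26]
229 [110 110 109 110  79   6   8  13  56 176 187 159 107 158 154 155 157 154
 154 109 185 189  61  13   6   5  16  27  26  25  26]
232 [110 111 124 110  32   7   9  11  52 177 188 160 105 158 154 156 157 155
 155 106 185 188  51  13  11   7   8  25  26  26  24]
235 [111 112 141 109   8   6  13  11  41 178 187 161 105 158 153 155 156 147
 153 102 162 188  45  11  14   7   7  25  24  24  24]
```

The finger gap (columns 228–284) is centred on the pack (235–280), and the pack is within 1 px of prediction. Descending with the roughly 25 mm tip correction, then closing.

Call:
{"fn": "step_arm", "kwargs": {
  "targets": [
    [0.3,-0.024,0.012,0,0],
    [0.3,-0.024,0.012,-0.1,0],
    [0.3,-0.024,0.012,-0.2,0],
    [0.3,-0.024,0.012,-0.3,0],
    [0.3,-0.024,0.012,-0.376,0],
    [0.3,-0.024,0.012,-0.376,0],
    [0.3,-0.024,0.012,-0.376,0]
  ]
}}

```text
time_s: 13.95
position: [0.5256, 0.0009, 0.0767]
tcp_rot: [[-0.968, 0.252, -0.001], [0.252, 0.968, 0.0], [0.001, -0.0, -1.0]]
force: [-0.3, 0.1, -0.2]
opening: 0.654
grasp_force: 0.0
```

Call:
{"fn": "step_arm", "kwargs": {
  "targets": [
    [-1,0,0,0,0],
    [-1,0,0,0,0],
    [-1,0,0,0,0],
    [-1,0,0,0,0],
    [-1,0,0,0,0],
    [-1,0,0,0,0]
  ]
}}

```text
time_s: 14.55
position: [0.5263, 0.0006, 0.0777]
tcp_rot: [[-0.968, 0.252, 0.002], [0.252, 0.968, -0.0], [-0.002, -0.0, -1.0]]
force: [-0.2, -0.6, 6.3]
opening: 0.452
grasp_force: 30.0
```

Call:
{"fn": "step_arm", "kwargs": {
  "targets": [
    [-1,-0.014,0.0035,0.014,0],
    [-1,-0.041,0.0105,0.042,0],
    [-1,-0.082,0.021,0.085,0],
    [-1,-0.123,0.0315,0.128,0],
    [-1,-0.164,0.042,0.17,0],
    [-1,-0.205,0.052,0.212,0],
    [-1,-0.205,0.052,0.212,0]
  ]
}}

```text
time_s: 15.25
position: [0.4715, 0.0147, 0.1311]
tcp_rot: [[-0.968, 0.252, -0.002], [0.252, 0.968, 0.001], [0.002, 0.0, -1.0]]
force: [1.0, 0.1, -2.4]
opening: 0.454
grasp_force: 30.0
```

```bash
python3 prof.py | awk '{print}' | head -20
python3 - <<'E'
from h import *; from rig import *
c=capture("side");np.savez("s6.npz",**c);s=read_state();p=s["position"];g=c["color"].mean(2).astype(int)
print(s["opening"],s["grasp_force"],proj(c,[p,p+[0,0,.025]]).round(0).tolist())
u,v=proj(c,[p+[0,0,.025]])[0].astype(int)
for r in range(v-30,v+40,3):print(r,u-40,g[r,u-40:u+60:4])
E
```

```text
[0.47298425 0.01431462 0.13061808] [ 0.7  0.  -1.8] 15.3
cap [[255. 274.]]
ejcap [[255. 262.]]
lugtop [[255. 340.]]
120 [210 211 215 215 216 216 216 151 147 147 200 174]
125 [ 98 212 216 216 216 216 216 149 146 149 147 148]
130 [210 182 205 215 216 216 158 147 146 148 148 147]
135 [203 143 140 142 204 142 143 143 146 146 144 116]
140 [210 114 140 142 141 141 144 145 142 145 145 112]
145 [213  65 140 140 141 142 143 139 143 143 136  67]
150 [217  64 140 142 142 139 139 141 138  76  92 148]
155 [216 113 140 141 135 141 137 122  68 139 155 157]
160 [217 140 134 137 138 136  70 102 148 156 152 157]
165 [215 138  62 112 102  70 137 141 160 152 155 159]
170 [210 130 114  63  97 126 130 134 154 154 150 159]
175 [210 173 128 111 131 125 131 129 155 158 151 154]
180 [212 159 128 130 131 129 128 140 161 157 158 154]
185 [209 147 132 129 132 128 129 144 167 155 158 161]
190 [210 136 132 129 137 131 128 131 160 159 155 156]
195 [213 203 129 130 170 129 131 146 161 160 187 164]
0.4561832825637983 29.9968783557415 [[211.0, 187.0], [210.0, 180.0]]
150 169 [162 162 162 136  74  71  45  18  20  14  1
[... 1912 characters left out ...]
 100
 132  95 120 138 142 138 160]
204 169 [107 109  99  78  86  90  76  71 102 110 109 108 108 114 104  75  85  98
 132  93  97 115 139 142 163]
207 169 [106 110  97 121 135 137  95  91  89 110 108 108 109 144  65  80  81  97
 112  88  93 101 141 138 132]
210 169 [106 107 101 110 113 111  97  95  80 108 108 108 111 141  98  83 103 107
 127  86  77 124 136 105  95]
213 169 [111 108 106 110  96  96  94  95  80 108 110 114 113 112  92 110 112 124
 130  84  95 133 101  93  93]
216 169 [122 111 113 121  99  98  95  96  93 102 106 106 109 108 107 107 114 110
 124 136 129  97  93  93  93]
219 169 [162 162 159 128 147 148 108  95  95  76  89  92  91  94  93 104 106 107
 142 129  98  92  91  85  86]
```

The pack is out (dark strip sloping to about (229,199) in the side view, grip 30 N, weight felt). Carrying it over to the charger.

Call:
{"fn": "step_arm", "kwargs": {
  "targets": [
    [-1,0,0,0.1,0],
    [-1,0,-0.05,0.2,0],
    [-1,0.02,-0.15,0.2,0.01],
    [-1,0.04,-0.3,0.2,0.02],
    [-1,0.06,-0.46,0.2,0.0224],
    [-1,0.08,-0.62,0.2,0.0224],
    [-1,0.1,-0.78,0.2,0.0224],
    [-1,0.12,-0.92,0.2,0.0224],
    [-1,0.133,-1,0.2,0.0224],
    [-1,0.133,-1,0.2,0.0224]
  ]
}}

```text
time_s: 16.35
position: [0.5084, -0.2391, 0.1792]
tcp_rot: [[-0.982, 0.186, 0.0], [0.186, 0.982, -0.001], [-0.001, -0.001, -1.0]]
force: [0.7, 0.3, -2.0]
opening: 0.452
grasp_force: 30.0
```

Call:
{"fn": "step_arm", "kwargs": {
  "targets": [
    [-1,0,-0.12,0,0],
    [-1,0,-0.24,0,0],
    [-1,0,-0.32,0,0],
    [-1,0,-0.32,0,0],
    [-1,0,-0.32,0,0]
  ]
}}

```text
time_s: 16.85
position: [0.5072, -0.3147, 0.1793]
tcp_rot: [[-0.983, 0.184, -0.001], [0.184, 0.983, 0.002], [0.002, 0.002, -1.0]]
force: [0.3, -0.5, -2.6]
opening: 0.456
grasp_force: 30.0
```

Run:
```python
from h import *; from rig import *
w=capture("wrist");np.savez("w7.npz",**w);s=read_state();p=s["position"];R=s["tcp_rot"];print(p,s["opening"],R[:,0],s["force"])
C=(.5483,-.2856,np.radians(-10.57))
pts=[[-72,-75,16],[-72,75,16],[6,-60.5,54],[6,-14.5,54],[38,-52.5,36],[38,-22.5,36],[-70,-52.5,40],[-70,-22.5,40]]
o=np.array([140,120])
print(((proj(w,W(C,np.array(pts)/1e3))-o)*4).round(0).tolist())
cv2.imwrite("pics/c7.png",cv2.resize(w["color"][120:270,140:340,::-1],None,fx=4,fy=4,interpolation=cv2.INTER_CUBIC))
```

```text
[ 0.50721596 -0.3141936   0.17937267] 0.4543564326349542 [-0.98313973  0.18284681  0.00181836] [-0.04689123  0.41842199 -0.98986979]
[[330.0, 101.0], [830.0, 100.0], [375.0, 389.0], [536.0, 389.0], [407.0, 466.0], [504.0, 466.0], [402.0, 117.0], [509.0, 117.0]]
```

View pics/c7.png

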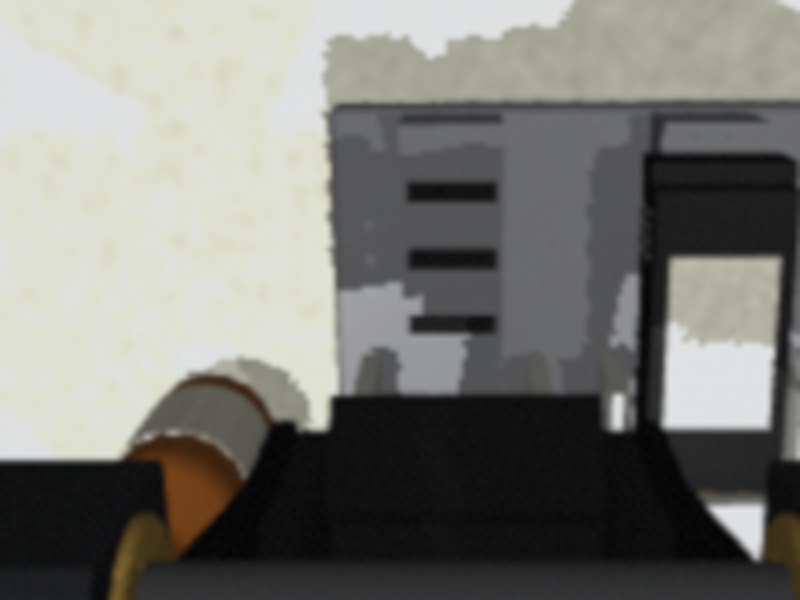

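Wrist crop: the bay's lip at (402–502,118), front-left corner (332,105) and groove centre column 452 are within about 1 mm of the fit. The held pack spans columns 330–605, so it needs about 2 mm towards −y. Lowering over the bay.

Call:
{"fn": "step_arm", "kwargs": {
  "targets": [
    [-1,0,-0.011,-0.12,0],
    [-1,0,-0.011,-0.24,0],
    [-1,0,-0.011,-0.33,0],
    [-1,0,-0.011,-0.386,0],
    [-1,0,-0.011,-0.386,0],
    [-1,0,-0.011,-0.386,0]
  ]
}}

```text
time_s: 17.5
position: [0.5082, -0.3186, 0.0839]
tcp_rot: [[-0.983, 0.183, 0.001], [0.183, 0.983, -0.0], [-0.001, -0.0, -1.0]]
force: [-0.4, 0.3, -0.6]
opening: 0.45
grasp_force: 30.0
```

Call:
{"fn": "step_arm", "kwargs": {
  "targets": [
    [-1,0,0,-0.016,0],
    [-1,0,0,-0.024,0],
    [-1,0,0,-0.024,0]
  ]
}}

```text
time_s: 17.8
position: [0.5078, -0.3191, 0.0777]
tcp_rot: [[-0.983, 0.183, 0.0], [0.183, 0.983, -0.0], [-0.001, -0.0, -1.0]]
force: [0.3, -0.1, -1.1]
opening: 0.453
grasp_force: 30.0
```

Call:
{"fn": "step_arm", "kwargs": {
  "targets": [
    [-1,-0.004,0.008,0,0],
    [-1,-0.004,0.008,-0.012,0],
    [-1,-0.004,0.008,-0.012,0]
  ]
}}

```text
time_s: 18.1
position: [0.5065, -0.3168, 0.0741]
tcp_rot: [[-0.983, 0.183, -0.0], [0.183, 0.983, 0.0], [0.0, 0.0, -1.0]]
force: [-0.2, -0.4, -1.6]
opening: 0.454
grasp_force: 30.0
```

Call:
{"fn": "step_arm", "kwargs": {
  "targets": [
    [-1,0,0,-0.012,0],
    [-1,0,0,-0.016,0],
    [-1,0,0,-0.016,0]
  ]
}}

```text
time_s: 18.4
position: [0.5048, -0.3165, 0.072]
tcp_rot: [[-0.983, 0.183, -0.003], [0.183, 0.983, 0.001], [0.003, 0.0, -1.0]]
force: [-6.9, 2.5, 12.3]
opening: 0.453
grasp_force: 30.0
```

Call:
{"fn": "step_arm", "kwargs": {
  "targets": [
    [-1,-0.012,0.002,-0.01,0],
    [-1,-0.022,0.004,-0.022,0],
    [-1,-0.034,0.006,-0.038,0],
    [-1,-0.044,0.008,-0.054,0],
    [-1,-0.044,0.008,-0.054,0]
  ]
}}

```text
time_s: 18.9
position: [0.4929, -0.3141, 0.0574]
tcp_rot: [[-0.983, 0.183, -0.005], [0.183, 0.983, 0.002], [0.005, 0.001, -1.0]]
force: [-7.5, 1.4, 9.1]
opening: 0.457
grasp_force: 30.0
```

Call:
{"fn": "step_arm", "kwargs": {
  "targets": [
    [-1,-0.007,0.001,-0.02,0],
    [-1,-0.013,0.002,-0.04,0],
    [-1,-0.018,0.003,-0.06,0],
    [-1,-0.022,0.004,-0.079,0],
    [-1,-0.022,0.004,-0.079,0]
  ]
}}

```text
time_s: 19.4
position: [0.4893, -0.3138, 0.0369]
tcp_rot: [[-0.983, 0.184, -0.001], [0.184, 0.983, 0.001], [0.002, 0.0, -1.0]]
force: [-3.0, 1.1, 3.8]
opening: 0.452
grasp_force: 30.0
```

Tracking as planned. The last 15 degrees of the tilt.

Call:
{"fn": "step_arm", "kwargs": {
  "targets": [
    [-1,0.002,0,-0.022,0],
    [-1,0.002,0,-0.044,0],
    [-1,0.002,0,-0.064,0],
    [-1,0,0,-0.08,0],
    [-1,0,0,-0.08,0]
  ]
}}

```text
time_s: 19.9
position: [0.4902, -0.3139, 0.0163]
tcp_rot: [[-0.983, 0.184, -0.0], [0.184, 0.983, 0.0], [0.0, 0.0, -1.0]]
force: [-2.4, 0.8, 2.5]
opening: 0.455
grasp_force: 30.0
```

```bash
cat > chk.py <<'E'
from h import *; from rig import *
s=read_state();print(s["time_s"],s["position"],s["force"].round(1),s["opening"])
C=(.549,-.2862,np.radians(-10.57))
for n in("side","wrist"):
    c=capture(n);g=c["color"].mean(2).astype(int);np.savez("chk_"+n+".npz",**c)
    # top edges of both packs: label patch & cap corners if flat with contact end at x=34
    for nm,y,e in(("held",-37.5,34),("other",37.5,38)):
        for lab,pt in(("capend low",(e-96,y,36)),("capend top",(e-96,y,54)),("ledge top",(e-90,y,60)),("capL",(e-96,y-20,48)),("capR",(e-96,y+20,48)),("mid top",(e-45,y,60))):
            u,v=proj(c,W(C,np.array(pt)/1e3))[0]
            print(n,nm,lab,round(u),round(v),g[int(v)-2:int(v)+3,int(u)-2:int(u)+3].mean().round() if 3<v<380 and 3<u<508 else None)
E
python3 chk.py
```

```text
19.9 [ 0.49020011 -0.3138733   0.01626313] [-2.4  0.8  2.5] 0.4552875976005052
side held capend low 245 319 51.0
side held capend top 245 315 44.0
side held ledge top 248 314 38.0
side held capL 246 325 52.0
side held capR 245 308 24.0
side held mid top 269 312 83.0
side other capend low 245 289 17.0
side other capend top 245 285 40.0
side other ledge top 248 283 56.0
side other capL 245 294 19.0
side other capR 244 279 69.0
side other mid top 267 282 67.0
wrist held capend low 256 222 73.0
wrist held capend top 256 233 13.0
wrist held ledge top 256 248 13.0
wrist held capL 222 229 23.0
wrist held capR 290 229 17.0
wrist held mid top 256 316 105.0
wrist other capend low 374 228 13.0
wrist other capend top 387 240 18.0
wrist other ledge top 390 254 18.0
wrist other capL 349 236 15.0
wrist other capR 416 236 43.0
wrist other mid top 380 322 55.0
```

Call:
{"fn": "step_arm", "kwargs": {
  "targets": [
    [-1,0,0,-0.008,0],
    [-1,0,0,-0.008,0]
  ]
}}

```text
time_s: 20.2
position: [0.4904, -0.314, 0.0153]
tcp_rot: [[-0.983, 0.183, 0.0], [0.183, 0.983, -0.0], [-0.0, -0.0, -1.0]]
force: [-2.2, 0.6, 2.8]
opening: 0.459
grasp_force: 30.0
```

Call:
{"fn": "step_arm", "kwargs": {
  "targets": [
    [-1,0,0,-0.006,0],
    [-1,0,0,-0.006,0]
  ]
}}

```text
time_s: 20.4
position: [0.4905, -0.314, 0.0153]
tcp_rot: [[-0.983, 0.183, 0.001], [0.183, 0.983, -0.001], [-0.001, -0.0, -1.0]]
force: [-3.5, 1.5, 13.7]
opening: 0.458
grasp_force: 30.0
```

It is hard on the bed at exactly the predicted height. Sliding it gently toward the contacts.

Call:
{"fn": "step_arm", "kwargs": {
  "targets": [
    [-1,0.004,-0.001,0.005,0],
    [-1,0.008,-0.0015,0.005,0],
    [-1,0.008,-0.0015,0.005,0]
  ]
}}

```text
time_s: 20.7
position: [0.4921, -0.3145, 0.0153]
tcp_rot: [[-0.983, 0.183, -0.0], [0.183, 0.983, -0.0], [0.0, -0.0, -1.0]]
force: [-2.8, 0.3, 7.8]
opening: 0.459
grasp_force: 30.0
```

Call:
{"fn": "step_arm", "kwargs": {
  "targets": [
    [-1,0.006,-0.001,0,0],
    [-1,0.006,-0.001,0,0]
  ]
}}

```text
time_s: 20.9
position: [0.4926, -0.3145, 0.0153]
tcp_rot: [[-0.983, 0.183, -0.002], [0.183, 0.983, 0.0], [0.002, 0.0, -1.0]]
force: [-5.7, 0.5, 8.9]
opening: 0.458
grasp_force: 30.0
```

Call:
{"fn": "step_arm", "kwargs": {
  "targets": [
    [-1,0.006,-0.001,0.002,0],
    [-1,0.006,-0.001,0.002,0]
  ]
}}

```text
time_s: 21.1
position: [0.495, -0.3148, 0.0154]
tcp_rot: [[-0.983, 0.183, -0.001], [0.183, 0.983, 0.0], [0.001, 0.0, -1.0]]
force: [-4.1, 0.4, 4.7]
opening: 0.452
grasp_force: 30.0
```

Call:
{"fn": "step_arm", "kwargs": {
  "targets": [
    [-1,0.005,-0.001,0,0],
    [-1,0.005,-0.001,0,0]
  ]
}}

```text
time_s: 21.3
position: [0.4948, -0.3148, 0.0153]
tcp_rot: [[-0.983, 0.183, -0.003], [0.183, 0.983, 0.001], [0.003, 0.0, -1.0]]
force: [-7.4, 0.3, 7.0]
opening: 0.454
grasp_force: 30.0
```

Call:
{"fn": "step_arm", "kwargs": {
  "targets": [
    [-1,0.005,-0.001,0,0],
    [-1,0.005,-0.001,0,0]
  ]
}}

```text
time_s: 21.5
position: [0.4948, -0.3147, 0.0153]
tcp_rot: [[-0.983, 0.182, -0.006], [0.182, 0.983, 0.002], [0.006, 0.001, -1.0]]
force: [-9.8, -0.4, 9.9]
opening: 0.454
grasp_force: 30.0
```

It's against the contacts. Unload, release part-wide, rise.

Call:
{"fn": "step_arm", "kwargs": {
  "targets": [
    [-1,-0.009,0.0015,0.002,0],
    [-1,-0.009,0.0015,0.002,0],
    [0.2,-0.009,0.0015,0.002,0],
    [0.2,-0.009,0.0015,0.002,0],
    [0.2,-0.009,0.0015,0.002,0],
    [0.2,-0.009,0.0015,0.002,0],
    [0.2,-0.009,0.0015,0.002,0]
  ]
}}

```text
time_s: 22.2
position: [0.4958, -0.315, 0.0158]
tcp_rot: [[-0.983, 0.183, 0.0], [0.183, 0.983, -0.0], [-0.0, -0.0, -1.0]]
force: [-0.2, -0.4, 0.2]
opening: 0.596
grasp_force: 0.0
```

Call:
{"fn": "step_arm", "kwargs": {
  "targets": [
    [0.2,0,0,0.03,0],
    [0.2,0,0,0.12,0],
    [0.2,0,0,0.25,0],
    [0.2,0,0,0.4,0],
    [0.2,0,0,0.6,0],
    [0.2,-0.1,0,0.76,0],
    [0.2,-0.2,0,0.76,0],
    [0.2,-0.2,0,0.76,0],
    [0.2,-0.2,0,0.76,0]
  ]
}}

```text
time_s: 23.1
position: [0.4454, -0.3149, 0.2063]
tcp_rot: [[-0.983, 0.184, 0.001], [0.184, 0.983, -0.0], [-0.001, -0.0, -1.0]]
force: [-0.4, 0.1, -0.2]
opening: 0.601
grasp_force: 0.0
```

Run:
```python
from h import *; from rig import *
s=read_state();print(s["time_s"],s["position"],s["force"].round(1))
C=(.549,-.2862,np.radians(-10.57))
for n in("wrist","side","top"):
    c=capture(n);g=c["color"].mean(2).astype(np.uint8)
    # rectify plane z=60 of charger, 1 mm/px ; print profiles along each pack's axis and across
    xs=np.arange(-80,60,4)
    def samp(x,y,z):
        return cv2.remap(g,*[a.astype(np.float32).reshape(1,-1) for a in proj(c,W(C,np.c_[x,y,z]/1e3)).T],cv2.INTER_LINEAR)[0]
    for nm,y in(("placed",-37.5),("other",37.5)):
        print(n,nm,"along",samp(xs,0*xs+y,0*xs+60))
        ys=np.arange(-28,29,2);print("   across x-40",samp(0*ys-40,ys+y,0*ys+60))
        print("   across x-10",samp(0*ys-10,ys+y,0*ys+60))
```

```text
23.1 [ 0.44538846 -0.3148929   0.20629978] [-0.4  0.1 -0.2]
wrist placed along [ 47  80 149 146  30  20  39  17  39  41  40  40 150 197 197 197 197 197
 197 197 197 196 193  47  35  41  43  48  49  50  48  47  49 185 188]
   across x-40 [132 131 131 130  96  44  42  42  41  41  41  41  40  40  40  38  39  39
  39  39  39  39  38  38  56  91 121 141 141]
   across x-10 [106  76  73  70  53  36  68 163 196 196 197 197 197 197 196 197 197 197
 197 197 197 181  85  36  54  73  77  86  85]
wrist other along [ 44  84 141  62  12  35  17  35  34  34  34 119 197 197 196 184  87   6
   5   5   5   6   7  26  35  40  42  48  48  49  49  47  40  20  21]
   across x-40 [120  93  40  29  32  35  34  36  34  36  35  34  35  35  34  33  33  33
  33  32  32  33  35  91 135 168 195 196 197]
   across x-10 [ 17   7   9  10   8  10   6  11   8   9   9   4   4   5   2   5  23  98
 175 194 191 131  43  52  93 149 191 196 196]
side placed along [181 180 142 133 133 111  63  47  48  53  52  77 155 190 192 191 192 192
 191 193 192 191 191 191 165  89  64  63  63 101 174 183 176 189 186]
   across x-40 [ 62 
[... 772 characters left out ...]
51  57  69 148 166 163 112  66  67  68  67 125 166 151 157 165]
   across x-40 [39 36 41 41 41 43 44 46 47 44 40 38 43 45 47 48 47 47 48 48 48 50 49 48
 48 49 47 48 50]
   across x-10 [45 44 47 48 48 48 47 49 48 48 48 52 51 49 49 49 50 51 52 52 50 51 49 52
 59 71 75 74 73]
top other along [128  68  99 141  99  59  67  60  72  72  71  87 163 165 165 164 165 165
 164 165 165 166 165 167 121  69  70  72  69  70 133 168 146 158 166]
   across x-40 [135 125 102  77  68  69  71  70  70  71  71  71  70  70  71  72  73  71
  71  72  72  71  58  67  83  96  92 105 127]
   across x-10 [127 124  98  78  97 144 164 166 164 164 164 164 164 164 165 165 165 165
 165 158  97  72  64  62  84  93  93  96 113]
```

The side view shows both packs alike: the placed pack's label runs x −32 to +16, the other's −34 to +14. It sits flat in line with the cheeks, against the contact block. Handing in.

```bash
python3 -c "
from rig import *
print(hand_in())"
```

```text
the job is handed in; nothing more can be done
None
```

The pack was ejected, drawn out and laid flat in the charger's empty bay, contact end against the contacts, and the job was handed in at about 23 s (no verdict was returned).

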